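# Bolt the green abrasives case

### The arm

A 7-joint arm with a two-finger parallel gripper is mounted at the origin on the work surface. World frame = base frame: x ahead of the robot, y to its left, z up, the work surface at z = 0. Lengths are in m, angles in degrees, forces in N, time in s.
With the tool pointing down it reaches from about 0.4 to 0.875 m from the base axis. Payload 6.5 kg.
Tool frame: the origin (TCP) lies on the centre line of the jaws, within the pads' length; the fingertips stand 25 mm ahead of it and the grasp point (between the pads) lies 6 mm ahead of it; z points along the fingers, x is the direction in which the jaws open and shut, and the axes are right-handed (so a half turn about z gives the same grasp; the last joint's range is limited). The gripper opens to 88 mm and grips with 3 to 60 N. Pads are 18 mm wide; open, the fingers measure 123 mm over their backs; the gripper's body (75 mm by 187 mm) begins 45 mm behind the grasp point.
Start: joints at [-67.277, 30.733, -0.252, 88.115, 0.149, 61.152, -4.079], TCP at [0.29, 0.582, 0.264] pointing down, gripper open.
Joint ranges: [-154.64, 154.64], [-21.42, 123.67], [-72.66, 72.17], [13.99, 137.28], [-74.86, 254.86], [10.95, 109.41], [-158.01, 158.01]. Speed limits (degrees/s): [136.94, 136.94, 180, 180, 180, 180, 180].

### API

Orientations are given as [roll, pitch, yaw] about the fixed x, y, z axes, in that order (R = Rz(yaw) Ry(pitch) Rx(roll)).
In Python, from rig import sensors, imaging, bot gives the robot as it stands. The module is installed in compiled form; this text tells all that it offers.
- The arm moves only by the tool move_arm, never from a script. Its argument "plan" is a list of rows, each a list of 7 numbers: the shift along the tool's x, y, z as a fraction of full scale, then the turn, a rotation vector about the tool's x, y, z as a fraction of full scale, then the closure, from 0 (fully open) to 1 (shut). A call has 1 to 8 rows; each row shifts and turns the commanded pose from where the row before left it, along the tool's axes as they then stand; what a row does not reach is not made up. Full scale, the value 1, is 40 mm for a shift and 4 degrees for a turn. A row lasts 1/8 s, in which the tool goes at most 62.5 mm and 10.7 degrees, less where a joint would pass 70% of its speed; a pose out of reach is approached as far as the arm can. A call with a number of a shift or a turn outside -1 to 1 is refused whole. A call with a gripper value outside its range is refused whole. The fingers move at their own pace and stop on an object; the grip force is fixed at half the most. Time passes only in rows, so rows that do not move let the fingers close. It gives the time, the measured TCP pose, the force and the opening at its end, in the units of the state.
- sensors.read_state(): the state, without advancing time (a new reading comes with each control period).
- imaging.read_camera(name): name is "scene" or "top" or "wrist"; returns a dict with "color" (384x512x3 uint8, red, green, blue), "camera_matrix" (3x3 intrinsics, pixels), "extrinsics" (4x4, takes a point from camera to world coordinates); the wrist camera has in their place "tool_from_camera" (4x4, takes a point from camera to tool coordinates, whose origin is the TCP and whose axes are the tool frame's). Camera axes: x right, y up, looking along -z (the intrinsics and any distortion apply to the point x, -y, -z); pixel columns grow to the right and rows downward; lengths in m; the calibration is good to about 2 mm. A picture is of the moment at which its call begins: read the wrist's pose just before it. There is no depth.
- bot.hand_in(): hands the job in, once; it reports no verdict.
The state is a dict: "t": time; "qpos": joint angles; "dq": joint speeds; "effort": joint torques, N m; "ee_pos": TCP position; "orientation": TCP orientation; "contact_force": force on the tool from outside, world axes, zero at the start; "wrist_torque": the same for the moment, N m; "grip_width": finger opening in m.
Only numpy, scipy, OpenCV 4.12 (cv2) and the standard library are available. Lean on these libraries where they do the work, as an engineer would, in place of code of your own. Each camera call takes 0.05 s, during which the arm holds its last target.

### The job

The lid of the green case is shut but not bolted. Take the knob of the green case's bolt and slide the bolt along its track until it is fully home in its keeper, then let go. Leave the blue case's bolt drawn back as it is.

Things in the scene. Friction and masses are not known exactly. Their poses are not given: they have to be found in the camera images.
- green_bolt (a joint): Travel of the green case's bolt in m: 0 fully drawn back, 0.060 fully home in the keeper (end stop); it starts between 0 and 0.015. It slides with about 2 N of friction and stays where it is left. The case is a grey box with a lime-green lid, 200 mm (x) by 230 mm (y) by 75 mm high, fixed to the bench; the bolt lies across the middle of its lid.
- green_knob (a point): Centre of the green case's bolt knob, an upright black cylinder 22 mm across, 25 mm tall, on a short brass stalk. 40 mm above the lid, 115 mm above the bench; the steel barrel and strap below rise to 22 mm above the lid. Axes: y along the track, the way the bolt slides home; x across it; z up. The case stands turned up to 30 degrees either way.
- green_keeper (a point): Middle of the green case's keeper, a dark steel staple beyond the lid's seam, 22 mm along the track, 32 mm across it, its top 22 mm above the lid. This point is on the bolt's axis, 11 mm above the lid; axes as the knob's. With the bolt fully home the knob stands 68 mm short of it along y, fully drawn back 128 mm.
- blue_knob (a point): Centre of the black knob of the other case's bolt: the same case and bolt but with a blue lid. To be left alone.

How it is judged:
By the outcome, as a careful person would: the job done as asked, in the order asked, and still so for the second after the job is handed in, with the robot touching nothing.
It also fails if it takes over 29 s, if anything falls off the work surface, if the arm or the gripper's body presses on something with over 40 N, if the wrist force passes 120 N, or if a joint passes its speed limit or range.

## Working session

There is one attempt and no reset: what is moved stays moved. The work goes in short steps, Python scripts to look and compute and a tool call to move; the robot and the scene stay as the last step left them, time stands still between calls to the robot, and variables do not carry over. Pictures are saved under pics/ and viewed, and the job is handed in when it is done.

Besides the shell and the picture viewer there is one more tool, called after ">>>" by a JSON object that holds its "fn" and its "kwargs", one argument or row to a line. move_arm: Moves the arm, as the interface text tells. Its arguments: {"type":"object","properties":{"plan":{"type":"array","items":{"type":"array","items":{"type":"number","minimum":-1,"maximum":1}}}},"required":["plan"]}

```bash
mkdir -p pics
python3 - <<'E'
from rig import sensors, imaging, bot
import cv2, numpy as np, pickle
s=sensors.read_state(); print({k:np.round(v,4) for k,v in s.items()})
d={}
for n in ["scene","top","wrist"]:
    c=imaging.read_camera(n); d[n]=c
    cv2.imwrite(f"pics/{n}0.png",c["color"][:,:,::-1])
    print(n,{k:np.round(v,4).tolist() for k,v in c.items() if k!="color"})
pickle.dump((s,d),open("d0.pkl","wb"))
E
```

```text
{'t': np.float64(0.0), 'qpos': array([-67.2795,  30.7774,  -0.2541,  88.1703,   0.1485,  61.1512,
        -4.0792]), 'dq': array([ 0.108 ,  0.0489, -0.0627, -0.0601, -0.0998, -0.0623, -0.0196]), 'effort': array([-7.00000e-04, -5.70994e+01,  9.90500e-01, -2.51608e+01,
       -5.62000e-02,  1.79000e-02,  2.00000e-04]), 'ee_pos': array([0.2899, 0.5811, 0.2628]), 'orientation': array([1.79993e+02, 9.83000e-02, 6.34906e+01]), 'contact_force': array([-0.1395, -0.1192, -0.1136]), 'wrist_torque': array([-0.0136, -0.0236, -0.0209]), 'grip_width': np.float64(0.0883)}
scene {'camera_matrix': [[348.6523, 0.0, 261.6832], [0.0, 348.6523, 197.3785], [0.0, 0.0, 1.0]], 'extrinsics': [[0.8069, -0.3152, 0.4995, 0.9008], [0.5904, 0.4537, -0.6675, -0.45], [-0.0162, 0.8335, 0.5522, 0.4862], [0.0, 0.0, 0.0, 1.0]]}
top {'camera_matrix': [[471.2936, 0.0, 259.7898], [0.0, 471.2936, 193.5701], [0.0, 0.0, 1.0]], 'extrinsics': [[0.0276, 0.9918, -0.125, 0.4167], [-0.9996, 0.0273, -0.0048, 0.0045], [-0.0014, 0.1251, 0.9921, 1.2002], [0.0, 0.0, 0.0, 1.0]]}
wrist {'camera_matrix': [[271.8538, 0.0, 255.3049], [0.0, 271.8538, 193.9786], [0.0, 0.0, 1.0]], 'tool_from_camera': [[1.0, -0.0005, 0.0002, 0.0001], [-0.0004, -0.9574, -0.2888, -0.0736], [0.0004, 0.2888, -0.9574, -0.1225], [0.0, 0.0, 0.0, 1.0]]}
```

View pics/scene0.png

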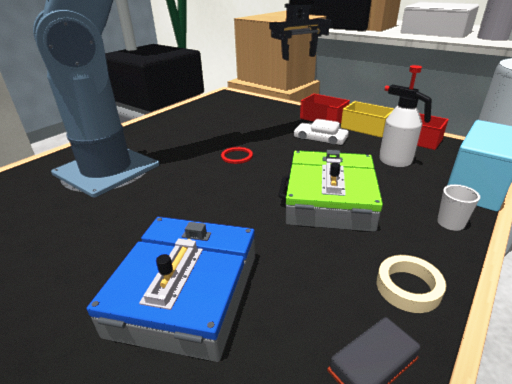

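View pics/top0.png

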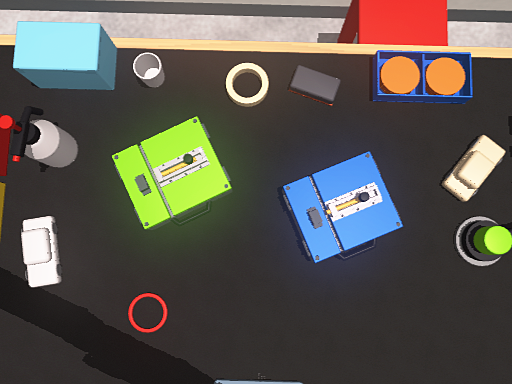

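View pics/wrist0.png

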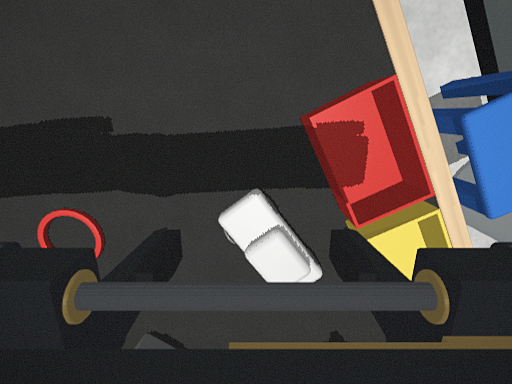

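Top view: green knob near (188,160), keeper near (143,184); blue knob near (363,197). Zooming in on the green case.

```bash
cat > h.py <<'E'
import numpy as np
def ray(c,uv,z):
    K=c["camera_matrix"];T=c["extrinsics"]
    p=np.linalg.solve(K,[uv[0],uv[1],1.]); d=T[:3,:3]@np.array([p[0],-p[1],-p[2]]); o=T[:3,3]
    return o+d*(z-o[2])/d[2]
def proj(c,P,T=None):
    T=c["extrinsics"] if T is None else T
    q=T[:3,:3].T@(np.asarray(P)-T[:3,3]); q=np.array([q[0],-q[1],-q[2]]); u=c["camera_matrix"]@q; return u[:2]/u[2]
E
python3 - <<'E'
import pickle,cv2
s,d=pickle.load(open("d0.pkl","rb"))
t=d["top"]["color"][:,:,::-1][105:240,100:240]; cv2.imwrite("pics/topz.png",cv2.resize(t,None,fx=4.2,fy=4.2,interpolation=cv2.INTER_CUBIC))
t=d["scene"]["color"][:,:,::-1][140:235,275:395]; cv2.imwrite("pics/scz.png",cv2.resize(t,None,fx=6,fy=6,interpolation=cv2.INTER_CUBIC))
E
```

```text
(no output)
```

View pics/topz.png

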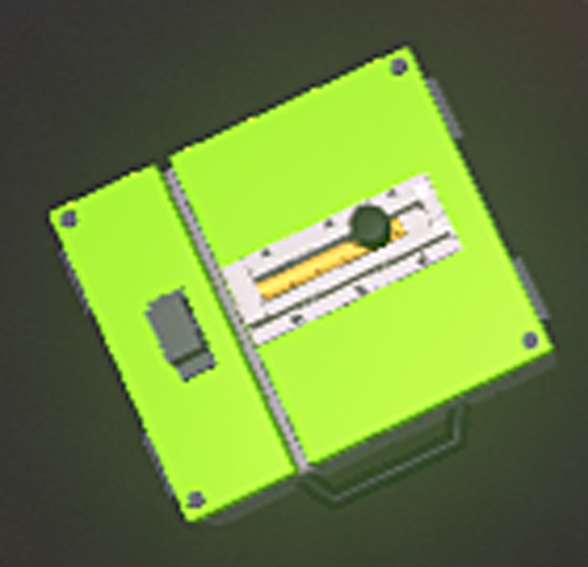

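View pics/scz.png

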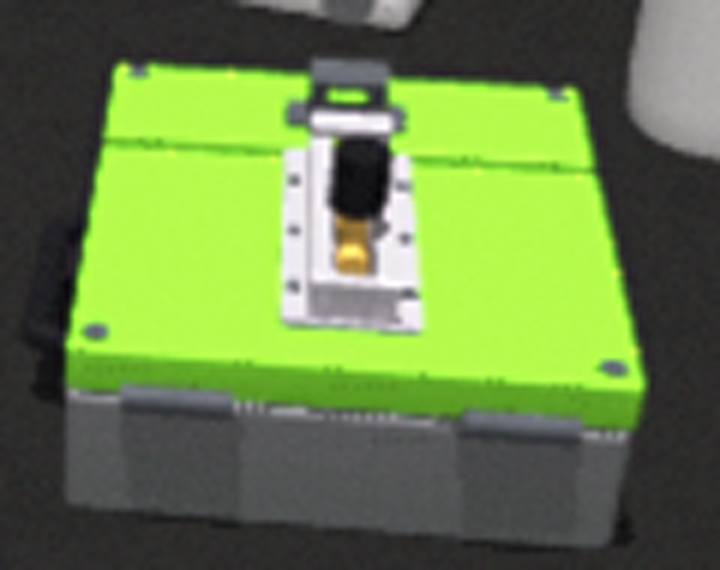

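Run:
```python
import pickle,numpy as np
from h import *
s,d=pickle.load(open("d0.pkl","rb")); c=d["top"]; sc=d["scene"]
f=lambda u,v:(u/4.2+100-.4,v/4.2+105-.4)
C=[ray(c,f(*p),.075) for p in [(408,46),(552,348),(188,522),(50,212)]]
print(np.round(C,4)); ang=lambda a:np.degrees(np.arctan2(a[1],a[0]))
print("edges",[ang(C[3]-C[0]),ang(C[2]-C[1]),ang(C[0]-C[1])+90-0,ang(C[3]-C[2])+90],[np.linalg.norm(C[i]-C[i-1]) for i in range(4)])
k=ray(c,f(371,228),.115); print("knob top",k)
ks=ray(sc,(360/6+275-.4,178/6+140-.4),.115); print("knob scene",ks)
kp=ray(c,f(173,325),.097); print("keeper",kp, ang(kp-k),np.linalg.norm((kp-k)[:2]))
cs=[ray(sc,(u/6+274.6,v/6+139.6),.075) for u,v in[(118,64),(578,90),(644,385),(68,355)]]
print(np.round(cs,4), np.mean(cs,0),np.mean(C,0))
```

```text
[[0.7475 0.1702 0.075 ]
 [0.5714 0.0796 0.075 ]
 [0.4661 0.2827 0.075 ]
 [0.6429 0.3731 0.075 ]]
edges [np.float64(117.25640303150593), np.float64(117.41808887202919), np.float64(117.22192527068313), np.float64(117.06772639538718)] [np.float64(0.22826028179196392), np.float64(0.19795478314906673), np.float64(0.22879607255510573), np.float64(0.1986014744108957)]
knob top [0.63070911 0.18029716 0.115     ]
knob scene [0.63011078 0.17891611 0.115     ]
keeper [0.57562544 0.29220978 0.097     ] 116.20652543909432 0.1247343008075122
[[0.4658 0.2808 0.075 ]
 [0.643  0.3706 0.075 ]
 [0.7462 0.169  0.075 ]
 [0.5742 0.072  0.075 ]] [0.6072905  0.22311942 0.075     ] [0.60697693 0.22641558 0.075     ]
```

>>> {"fn": "move_arm", "kwargs": {
  "plan": [
    [0,0,0,0,0,-0.96,0],
    [0,0,0,0,0,-0.96,0],
    [0,0,0,0,0,-0.96,0],
    [0,0,0,0,0,-0.96,0],
    [0,0,0,0,0,-0.96,0],
    [0,0,0,0,0,-0.96,0],
    [0,0,0,0,0,-0.96,0],
    [0,0,0,0,0,-0.96,0]
  ]
}}

```text
t: 1.15
ee_pos: [0.2902, 0.5814, 0.2633]
orientation: [-180.0, 0.0, 94.3]
contact_force: [0.2, -0.4, 0.8]
grip_width: 0.0883
```

>>> {"fn": "move_arm", "kwargs": {
  "plan": [
    [0,0,0,0,0,-0.96,0],
    [0,0,0,0,0,-0.96,0],
    [0,0,0,0,0,-0.96,0],
    [0,0,0,0,0,-0.96,0],
    [0,0,0,0,0,-0.96,0],
    [0,0,0,0,0,-0.96,0],
    [0,0,0,0,0,0,0]
  ]
}}

```text
t: 2.02
ee_pos: [0.2902, 0.5814, 0.2634]
orientation: [-180.0, 0.0, 117.2]
contact_force: [-1.1, 0.1, 0.3]
grip_width: 0.0879
```

>>> {"fn": "move_arm", "kwargs": {
  "plan": [
    [-0.98,0.23,0,0,0,0,0],
    [-0.98,0.23,0,0,0,0,0],
    [-0.98,0.23,0,0,0,0,0],
    [-0.98,0.23,0,0,0,0,0],
    [-0.98,0.23,0,0,0,0,0],
    [-0.98,0.23,0,0,0,0,0],
    [-0.98,0.23,0,0,0,0,0]
  ]
}}

```text
t: 2.9
ee_pos: [0.4738, 0.366, 0.2637]
orientation: [-180.0, 0.0, 117.1]
contact_force: [0.7, -0.1, 0.2]
grip_width: 0.0881
```

>>> {"fn": "move_arm", "kwargs": {
  "plan": [
    [-0.98,0.23,0,0,0,0,0],
    [-0.98,0.23,0,0,0,0,0],
    [-0.98,0.23,0,0,0,0,0],
    [-0.98,0.23,0,0,0,0,0],
    [-0.98,0.23,0,0,0,0,0],
    [-0.98,0.23,0,0,0,0,0],
    [0,0,0.5,0,0,0,0],
    [0,0,0,0,0,0,0]
  ]
}}

```text
t: 3.9
ee_pos: [0.6288, 0.1828, 0.2421]
orientation: [-179.8, -0.0, 117.2]
contact_force: [-0.6, 0.2, 0.1]
grip_width: 0.088
```

Run:
```python
from rig import sensors, imaging, bot
import cv2, numpy as np, pickle
s=sensors.read_state(); c=imaging.read_camera("wrist"); print(s["ee_pos"],s["orientation"],s["t"])
pickle.dump((s,c),open("d1.pkl","wb"))
cv2.imwrite("pics/wrist1.png",c["color"][:,:,::-1])
from h import *
from scipy.spatial.transform import Rotation as R
T=np.eye(4);T[:3,:3]=R.from_euler('xyz',s["orientation"],degrees=True).as_matrix();T[:3,3]=s["ee_pos"]
W=T@c["tool_from_camera"]
k=np.array([.6305,.180,.115]);u=np.array([np.cos(np.radians(117.2)),np.sin(np.radians(117.2)),0])
print(proj(c,k,W),proj(c,k+[0,0,.0125],W),proj(c,k+.1245*u+[0,0,-.018],W))
```

```text
[0.62879763 0.18278871 0.24207126] [-1.79799995e+02 -4.00972830e-02  1.17153386e+02] 3.9
[252.67296341 193.38658185] [252.54499874 197.25412962] [374.70433422 188.35993529]
```

View pics/wrist1.png

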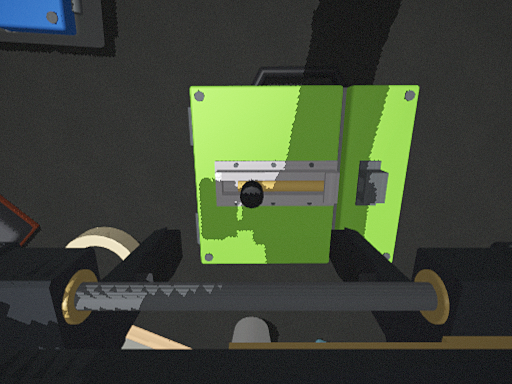

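Knob at (251,193) in the wrist view, within 2 px of the prediction, and the track runs horizontally in the image. Descending.

>>> {"fn": "move_arm", "kwargs": {
  "plan": [
    [-0.11,0,0.5,0,0,0,0],
    [0,0,0.7,0,0,0,0],
    [0,0,0.7,0,0,0,0],
    [0,0,0.5,0,0,0,0],
    [0,0,0.3,0,0,0,0],
    [0,0,0,0,0,0,0],
    [0,0,0,0,0,0,0]
  ]
}}

```text
t: 4.82
ee_pos: [0.6325, 0.1796, 0.1367]
orientation: [179.9, 0.0, 117.2]
contact_force: [-0.4, 0.3, -0.2]
grip_width: 0.0883
```

Now 9 mm lower, then close.

>>> {"fn": "move_arm", "kwargs": {
  "plan": [
    [0,-0.03,0.23,0,0,0,0],
    [0,0,0,0,0,0,0],
    [0,0,0,0,0,0,1],
    [0,0,0,0,0,0,1],
    [0,0,0,0,0,0,1],
    [0,0,0,0,0,0,1],
    [0,0,0,0,0,0,1],
    [0,0,0,0,0,0,1]
  ]
}}

```text
t: 5.82
ee_pos: [0.6308, 0.1789, 0.1265]
orientation: [180.0, 0.0, 117.2]
contact_force: [-0.1, -0.2, -0.5]
grip_width: 0.0299
```

Run:
```python
from rig import sensors, imaging, bot
import cv2, numpy as np
s=sensors.read_state(); c=imaging.read_camera("wrist"); c2=imaging.read_camera("scene")
print(s["ee_pos"],s["grip_width"],s["contact_force"])
a=c["color"][:,:,::-1]; b=cv2.resize(c2["color"][:,:,::-1][100:260,250:420],None,fx=2.4,fy=2.4)
cv2.imwrite("pics/g1.png",np.vstack([np.hstack([a[:, 120:400],np.pad(b,((0,0),(0,0),(0,0)))])]) )if a.shape[0]==b.shape[0] else print(b.shape)
```

```text
[0.63079417 0.17885733 0.1265499 ] 0.029865568593285638 [-0.05349461 -0.16358802 -0.51031447]
```

View pics/g1.png

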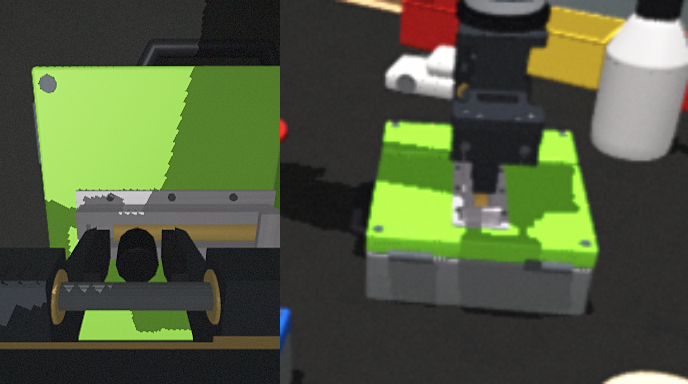

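The fingers straddle the knob but are still closing (30 mm); let them finish.

>>> {"fn": "move_arm", "kwargs": {
  "plan": [
    [0,0,0,0,0,0,1],
    [0,0,0,0,0,0,1],
    [0,0,0,0,0,0,1]
  ]
}}

```text
t: 6.3
ee_pos: [0.6307, 0.1789, 0.1265]
orientation: [180.0, -0.0, 117.2]
contact_force: [-0.0, 1.0, 0.2]
grip_width: 0.0213
```

>>> {"fn": "move_arm", "kwargs": {
  "plan": [
    [0.2,0,0,0,0,0,1],
    [0.25,0,0,0,0,0,1],
    [0.25,0,0,0,0,0,1],
    [0.25,0,0,0,0,0,1],
    [0.25,0,0,0,0,0,1],
    [0,0,0,0,0,0,1],
    [0,0,0,0,0,0,1]
  ]
}}

```text
t: 7.18
ee_pos: [0.6081, 0.2228, 0.1265]
orientation: [-180.0, -0.1, 117.3]
contact_force: [-2.0, 1.0, -0.1]
grip_width: 0.0216
```

>>> {"fn": "move_arm", "kwargs": {
  "plan": [
    [0.07,0,0,0,0,0,1],
    [0.05,0,0,0,0,0,1],
    [0,0,0,0,0,0,1]
  ]
}}

```text
t: 7.55
ee_pos: [0.6068, 0.2253, 0.1265]
orientation: [-180.0, 0.0, 117.2]
contact_force: [0.3, -2.7, 0.1]
grip_width: 0.0209
```

>>> {"fn": "move_arm", "kwargs": {
  "plan": [
    [0.05,0,0,0,0,0,1],
    [0,0,0,0,0,0,1]
  ]
}}

```text
t: 7.8
ee_pos: [0.6056, 0.2276, 0.1265]
orientation: [-180.0, -0.0, 117.2]
contact_force: [-1.1, -1.9, 0.5]
grip_width: 0.0213
```

>>> {"fn": "move_arm", "kwargs": {
  "plan": [
    [0.05,0,0,0,0,0,1],
    [0,0,0,0,0,0,1]
  ]
}}

```text
t: 8.05
ee_pos: [0.6045, 0.2297, 0.1265]
orientation: [-180.0, -0.0, 117.3]
contact_force: [-0.5, -2.0, 0.1]
grip_width: 0.021
```

>>> {"fn": "move_arm", "kwargs": {
  "plan": [
    [0.04,0,0,0,0,0,1],
    [0,0,0,0,0,0,1]
  ]
}}

```text
t: 8.3
ee_pos: [0.6039, 0.2308, 0.1265]
orientation: [-180.0, 0.0, 117.3]
contact_force: [0.3, -2.3, 0.5]
grip_width: 0.0212
```

>>> {"fn": "move_arm", "kwargs": {
  "plan": [
    [0.04,0,0,0,0,0,1],
    [0,0,0,0,0,0,1]
  ]
}}

```text
t: 8.55
ee_pos: [0.6039, 0.2309, 0.1265]
orientation: [-180.0, 0.1, 117.2]
contact_force: [1.3, -4.5, 0.7]
grip_width: 0.0207
```

>>> {"fn": "move_arm", "kwargs": {
  "plan": [
    [0.06,0,0,0,0,0,1],
    [0,0,0,0,0,0,1]
  ]
}}

```text
t: 8.8
ee_pos: [0.6038, 0.231, 0.1265]
orientation: [180.0, 0.2, 117.1]
contact_force: [3.7, -8.7, 0.8]
grip_width: 0.0208
```

>>> {"fn": "move_arm", "kwargs": {
  "plan": [
    [0.06,0,0,0,0,0,1],
    [0,0,0,0,0,0,1],
    [0,0,0,0,0,0,1]
  ]
}}

```text
t: 9.18
ee_pos: [0.6038, 0.2311, 0.1266]
orientation: [180.0, 0.4, 117.0]
contact_force: [4.4, -12.2, -0.1]
grip_width: 0.0209
```

The bolt is against its stop: position no longer changes while the force rises to 13 N. Releasing without backing off, then rising.

>>> {"fn": "move_arm", "kwargs": {
  "plan": [
    [0,0,0,0,0,0,0.3],
    [0,0,0,0,0,0,0.3],
    [0,0,0,0,0,0,0.3],
    [0,0,0,0,0,0,0.3],
    [0,0,0,0,0,0,0.3],
    [0,0,0,0,0,0,0.3]
  ]
}}

```text
t: 9.93
ee_pos: [0.601, 0.2366, 0.1265]
orientation: [180.0, -0.0, 117.3]
contact_force: [-0.1, 0.3, 0.1]
grip_width: 0.0614
```

>>> {"fn": "move_arm", "kwargs": {
  "plan": [
    [0,0,-0.3,0,0,0,0.3],
    [0,0,-0.5,0,0,0,0.3],
    [0,0,-0.8,0,0,0,0.3],
    [0,0,-0.8,0,0,0,0.3],
    [0,0,-0.8,0,0,0,0.3],
    [0,0,0,0,0,0,0.3],
    [0,0,0,0,0,0,0.3]
  ]
}}

```text
t: 10.8
ee_pos: [0.6009, 0.2363, 0.2549]
orientation: [180.0, 0.0, 117.2]
contact_force: [-0.1, 0.3, -0.8]
grip_width: 0.0618
```

Run:
```python
from rig import sensors, imaging, bot
import cv2, numpy as np
from h import *
from scipy.spatial.transform import Rotation as R
s=sensors.read_state(); c=imaging.read_camera("wrist"); c2=imaging.read_camera("top")
print(s["t"],s["ee_pos"],s["orientation"],s["grip_width"],s["contact_force"])
T=np.eye(4);T[:3,:3]=R.from_euler('xyz',s["orientation"],degrees=True).as_matrix();T[:3,3]=s["ee_pos"]
W=T@c["tool_from_camera"]
np.save("W.npy",W); np.save("K.npy",c["camera_matrix"])
u=np.array([np.cos(np.radians(117.2)),np.sin(np.radians(117.2)),0]); k=np.array([.6038,.2311,.1275])
for q in (0,.003,.006): print("pred knob top, short by",q,proj(c,k-q*u,W))
cv2.imwrite("pics/w2.png",c["color"][:,:,::-1]); cv2.imwrite("pics/t2.png",c2["color"][:,:,::-1])
```

```text
10.8 [0.60093975 0.23630345 0.25486014] [1.79986255e+02 6.01672536e-03 1.17241437e+02] 0.061837615004018257 [-0.10583269  0.28877276 -0.79444526]
pred knob top, short by 0 [249.990318   192.73897528]
pred knob top, short by 0.003 [246.86101346 192.73475688]
pred knob top, short by 0.006 [243.73174605 192.73053852]
```

View pics/w2.png

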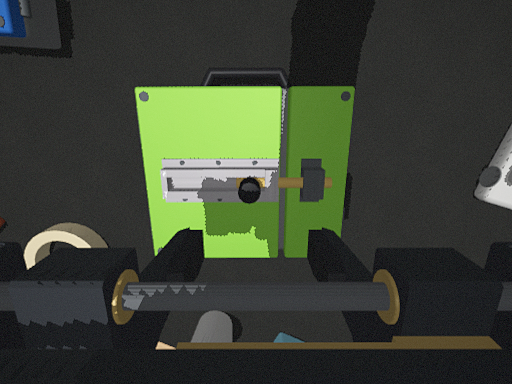

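View pics/t2.png

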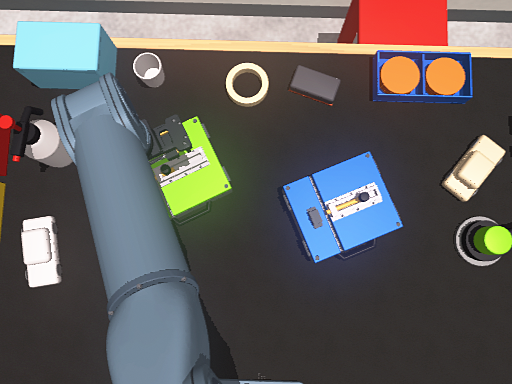

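The wrist view shows the bolt through the keeper (keeper at (312,180), bolt end sticking out at (330,182)). The knob is at (249,190), where the home prediction of (250,193) puts it. The top view shows the blue bolt unmoved, with its knob at (363,197).

```bash
python3 -c "
from rig import bot
print(bot.hand_in())"
```

```text
the job is handed in; nothing more can be done
None
```

The green case's bolt is fully home in its keeper, released, and the job is handed in at about 11 s of the 29 s allowed.

- **Slide:** I gripped the knob with the jaws along the track and slid it 58.6 mm. It then stopped moving while the force rose to about 13 N, which is the end stop. I let go without pulling back and raised the gripper clear.
- **Last checks:** After release the knob stayed within about 1 mm (along the track) of the home position. The bolt's end shows through the far side of the keeper. The knob stood roughly 67 mm short of the keeper, against 68 mm nominal. The residual force was near zero.
- **Blue case:** Its bolt shows no movement in the top view and was not touched.
- **Disagreement:** My first images suggested about 56.5 mm of travel left, 2 mm less than it took. That is about what camera calibration and pixel-reading error would give.

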